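# Run a gearbox shaft nut home in its walled bay with a ring spanner

### The job

Fit the larger end of the long double-ended ring spanner over the big hexagon nut in the walled bay of the gearbox carrier and tighten it clockwise, lifting the spanner off and reseating it each time the bay walls stop the handle, until the nut comes up solid and has had a firm, steady pull of about 10 N at the middle of the handle. Turn the nut only with the spanner and never lever hard against the bay walls. Then lay the spanner flat on its blue mat again without dropping it, leaving everything else where it is.

Things in the scene. Friction and masses are not known exactly. Their poses are not given: they have to be found in the camera images.
- carrier: Gearbox bearing carrier, fixed: dark cast plate 270 (x) x 240 (y) mm, deck 45 mm above the bench; origin at bench height under the plate's centre. In front (-x) is the walled bay with the nut; behind the bay (x above +35 mm) stands a gear cluster up to 200 mm high.
- bay_walls: Cast walls of the bay; origin on the nut's axis at deck height, axes as the carrier; the bay opens towards -x. Side walls 8 mm thick, 115 mm above the bench, end in round bosses (radius 10 mm) 72 mm from the nut's axis, 57.5 degrees either side of -x; a third wall stands 43 mm behind the axis. They let the handle of a seated spanner swing 43 degrees either side of carrier -x.
- nut_center (a point): Centre of the gold-coloured steel hexagon nut, on its axis half-way up, 61 mm above the bench, at (-50, 0) mm in the carrier. 36 mm across flats, 16 mm tall; the top 5 mm is chamfered to 31 mm across and so guides a ring up to 2 mm off. The stud stands 6 mm proud. A flat disc 53 mm above the bench, under the nut, is where a fitted ring comes to rest. z up; a corner with a red dot along its own -x.
- nut (a joint): Angle of the nut, rad, growing as it is tightened (clockwise from above). At 0 the corner with the red dot points along carrier -x. It starts between 1.0 and 1.5, drags with about 0.45 N m and meets a solid stop at 3.0: home. It stays where it is left, is oiled, and does not visibly sink.
- spanner_mid (a point): Middle of the spanner's handle, the place to grip, close to its balance point. Bright steel, double-ended, 302 mm long along its x, about 0.4 kg, lying on both rings, z up. Handle: bar 170 mm long, 16 mm wide (y), 12 mm high, its centre (this point) 30 mm above the rings' undersides, cranked down to a ring at each end.
- ring_36 (a point): Centre of the spanner's larger ring (56 mm across outside, 16 mm thick), half-way up, 125 mm along the spanner's +x from its middle and 22 mm lower. Its hexagon hole, 37.8 mm across flats, has a corner along the spanner's x: it drops over the nut when the handle's line passes over a nut corner, within about 5 degrees, which is also its play when fitted. Fitted, it is level with the nut's centre.
- ring_30 (a point): Centre of the spanner's smaller ring (49 mm across outside), 125 mm along the spanner's -x; too small for the nut.
- spanner: The spanner as a whole; origin midway between the rings at their undersides, x towards the larger ring. 10 N across the handle's middle makes 1.25 N m on the nut. While it is still loaded the ring drags on the nut when lifted: ease it back to the middle of its play first.
- mat: Blue tool mat, fixed, 340 (x) x 170 (y) x 4 mm, on which the spanner lies; origin under its centre.
- cup: White plastic drinking cup, 72 mm across, 85 mm tall, standing on the bench.
- shaft: Steel stepped shaft standing on end, 42 mm across, 145 mm tall.
- jar: Amber glass jar with a black lid, 60 mm across, 85 mm tall.
- drift: Brass drift with dark wooden handle, lying, 165 mm long along its x, 26 mm thick. Origin on the bench under its middle.
- small_wrench: Small single wrench, 150 mm long, lying flat on the mat beside the spanner.
- spare_gear: Steel spare gear, 72 mm across, 16 mm thick, lying in the tray.
- bearing: Steel ring bearing, 62 mm across, 16 mm thick, lying in the tray.
- bush: Brass flanged bush, 38 mm across, 28 mm tall, in the tray.

How it is judged:
On the way, in this order (a step that is already met when the one before it is completed fails the run):
1. the larger ring is fitted fully down over the nut (distance between ring_36 and nut_center below 0.004 m and angle between spanner_mid's own z axis and vertical below 0.1 rad), for 0.1 s.
2. the nut is home against its stop and is being pulled tight with the spanner (value of joint nut above 2.96 rad and contact force between spanner and nut above 100 N), for 0.2 s.
At the end, for the whole second after the job is handed in: The nut is home (joint above 2.94) and was pulled tight; the spanner lies flat, at rest and released on the blue mat, its middle within 50 mm along and 75 mm across of the mat's centre (x of spanner_mid in the frame of mat between -0.05 and 0.05 m and y of spanner_mid in the frame of mat between -0.075 and 0.075 m and height (world z) of spanner_mid below 0.042 m and angle between spanner_mid's own z axis and vertical below 0.08 rad and value of joint nut above 2.94 rad and linear speed of spanner below 0.02 m/s and contact force between spanner and the fingers below 0.1 N); the robot touches nothing.
It fails at once if a bystander is moved more than 25 mm (distance of any of cup, shaft, jar, drift, small_wrench, spare_gear, bearing, bush from where it was at the start of the episode above 0.025 m).
It fails at once if the gripper touches the nut (contact force between nut and the fingers above 1.5 N).
It fails at once if the spanner is forced hard against the bay walls (contact force between spanner and bay_walls above 35 N).
It fails at once if the spanner is dropped (contact force between spanner and the fingers below 0.1 N and linear speed of spanner above 0.5 m/s).
It also fails if it takes over 72 s, if anything falls off the work surface, if the arm or the gripper's body presses on something with over 40 N, if the wrist force passes 120 N, or if a joint passes its speed limit or range.

### The arm

A 6-joint arm with a two-finger parallel gripper is mounted at the origin on the work surface. World frame = base frame: x ahead of the robot, y to its left, z up, the work surface at z = 0. Lengths are in m, angles in rad, forces in N, time in s.
With the tool pointing down it reaches from about 0.35 to 0.975 m from the base axis. Payload 4.9 kg.
Tool frame: the origin (TCP) lies at the very end of the fingers, on their centre line; the grasp point (between the pads) lies 19 mm behind it (ctrl.grip_point_offset is the distance from the TCP to the grasp point, in m); z points along the fingers, y is the line along which they close (so a half turn about z gives the same grasp; the last joint's range is limited). The gripper opens to 85 mm and grips with 20 to 120 N. Pads are 22 mm wide; open, the fingers measure 114 mm over their backs; the gripper's body (76 mm by 85 mm) begins 54 mm behind the grasp point. The pads swing forward as they close: fully open they stand 13 mm farther back than shut.
Start: joints at [-1.405, 0.053, 1.613, -0, 1.476, -0.119], TCP at [0.176, -0.6, 0.231] pointing down, gripper open.
Joint ranges: [-3.01, 3.01], [-1.01, 2.22], [0.06, 2.58], [-1.02, 4.17], [0.09, 2.62], [-3.14, 3.14]. Speed limits (rad/s): [2.57, 2.57, 3.14, 3.14, 3.14, 3.14].

### API

Orientations are given as a rotation vector (axis times angle).
In Python, from station import ctrl gives the robot as it stands.
- The arm moves only by the tool send_rows, never from a script. Its argument "rows" is a list of rows, each a list of 3 entries, a list of its own where there are three numbers: the finger opening in cm, from 0 to 8.54, then the shift along the tool's x, y, z in cm, then the turn about the tool's z in degrees. A call has 1 to 10 rows; each row shifts and turns the commanded pose from where the row before left it, along the tool's axes as they then stand; what a row does not reach is not made up. A row lasts 1/8 s, in which the tool goes at most 62.5 mm and 10.7 degrees, less where a joint would pass 70% of its speed; a pose out of reach is approached as far as the arm can. A call with a gripper value outside its range is refused whole. The fingers move at their own pace and stop on an object; "newtons" is the grip in N (left out, the last holds). Time passes only in rows, so rows that do not move let the fingers close. It gives the time, the measured TCP pose, the force, the opening and the grip force at its end, in the units of the state.
- ctrl.get_obs(): the state, without advancing time (a new reading comes with each control period).
- ctrl.get_image(name): name is "side" or "top"; returns a dict with "frame" (420x560x3 uint8, red, green, blue), "range_z" (420x560 float32, m along the optical axis (not along the pixel's ray), 0 where there is no reading), "fx", "fy", "cx", "cy" (pixels), "cam_to_world" (4x4, takes a point from camera to world coordinates). Camera axes: x right, y down, z forward; pixel columns grow to the right and rows downward; lengths in m; the calibration is good to about 2 mm. A picture is of the moment at which its call begins.
- ctrl.finish_job(): hands the job in; it is judged then, once.
The state is a dict: "t": time; "q": joint angles; "dq": joint speeds; "effort": joint torques, N m; "tool_pos": TCP position; "tool_rot": TCP orientation; "contact_force": force on the tool from outside, world axes, zero at the start; "wrist_torque": the same for the moment, N m; "opening": finger opening in m; "grip_force": force on a finger pad.
Only numpy, scipy, OpenCV 4.12 (cv2) and the standard library are available. Lean on these libraries where they do the work, as an engineer would, in place of code of your own. Each camera call takes 0.05 s, during which the arm holds its last target. There are 200 camera calls.

## Working session

There is one attempt and no reset: what is moved stays moved. The work goes in short steps, Python scripts to look and compute and a tool call to move; the robot and the scene stay as the last step left them, time stands still between calls to the robot, and variables do not carry over. Pictures are saved under pics/ and viewed, at most 10 in all, crops included, and the job is handed in when it is done.

Besides the shell and the picture viewer there is one more tool, called as name(argument=value, ...) on one line, values as JSON. send_rows: Moves the arm, as the interface text tells. Its arguments: {"type":"object","properties":{"rows":{"type":"array","items":{"type":"array"}},"newtons":{"type":"number"}},"required":["rows"]}

```bash
ls; mkdir -p pics; python3 - <<'E'
from station import ctrl
import cv2,numpy as np
for n in("top","side"):
    d=ctrl.get_image(n); cv2.imwrite(f"pics/{n}0.png",d["frame"][:,:,::-1]); np.savez(f"/tmp/{n}0.npz",**d)
    print(n,d["fx"],d["cx"],d["cy"],np.round(d["cam_to_world"],3).tolist())
o=ctrl.get_obs();print(o)
E
```

```text
pics
top 455.88306038803324 283.4993239287704 203.9925093288021 [[-0.126, -0.966, 0.227, 0.283], [-0.992, 0.124, -0.024, 0.021], [-0.005, -0.228, -0.974, 1.201], [0.0, 0.0, 0.0, 1.0]]
side 393.3837162393704 274.7307127477232 213.2809826185109 [[1.0, -0.007, 0.028, 0.495], [-0.028, -0.489, 0.872, -0.862], [0.007, -0.872, -0.489, 0.574], [0.0, 0.0, 0.0, 1.0]]
{'t': 0.1, 'q': array([-1.40499284e+00,  5.32920254e-02,  1.61417103e+00,  3.36146669e-06,
        1.47602989e+00, -1.18967354e-01]), 'dq': array([ 0.00156351, -0.00105279, -0.00269511, -0.00108522,  0.00049543,
        0.0005294 ]), 'effort': array([ 3.05841404e-04, -3.94900632e+01, -3.71364319e+01, -1.07892270e-04,
        3.86163840e-03, -3.00466809e-06]), 'tool_pos': array([ 0.1755108 , -0.59924876,  0.23017667]), 'tool_rot': array([-3.10792015e+00, -4.45536971e-01,  6.46024566e-05]), 'contact_force': array([-0.24437005,  0.12447167,  0.42471645]), 'wrist_torque': array([0.02704898, 0.02452358, 0.01924714]), 'grip_force': 0.0, 'opening': 0.08553589158287477}
```

View pics/top0.png

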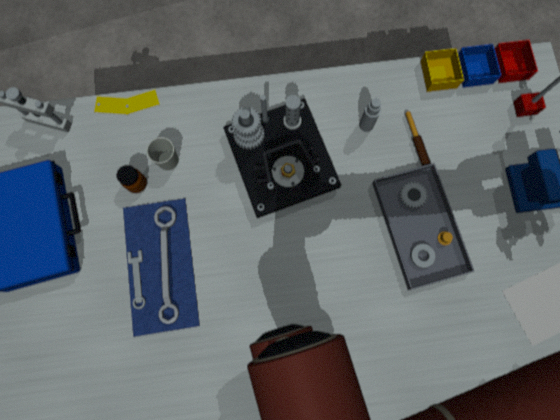

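View pics/side0.png

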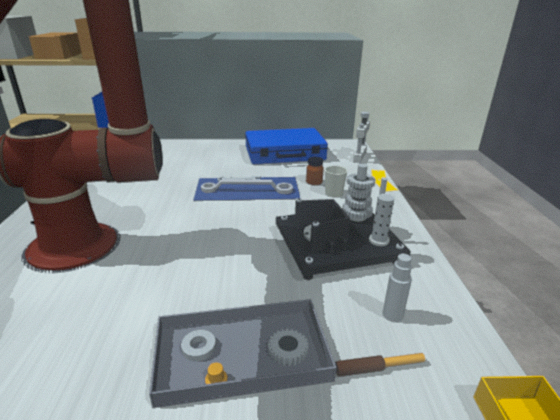

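```bash
cat >h.py <<'E'
import numpy as np,cv2
from station import ctrl
def ray(d,uv,z):
    uv=np.atleast_2d(uv).astype(float);M=d["cam_to_world"]
    r=np.c_[(uv[:,0]-d["cx"])/d["fx"],(uv[:,1]-d["cy"])/d["fy"],np.ones(len(uv))]@M[:3,:3].T
    return (M[:3,3]+r*((z-M[2,3])/r[:,2])[:,None])[:,:2]
def cloud(d):
    h,w=d["range_z"].shape;u,v=np.meshgrid(np.arange(w),np.arange(h));Z=d["range_z"];M=d["cam_to_world"]
    P=np.stack([(u-d["cx"])/d["fx"]*Z,(v-d["cy"])/d["fy"]*Z,Z],-1)@M[:3,:3].T+M[:3,3]
    P[Z<=0]=np.nan;return P
E
python3 - <<'E'
from h import *
d=dict(np.load("/tmp/top0.npz"));P=cloud(d);F=d["frame"]
hsv=cv2.cvtColor(F,cv2.COLOR_RGB2HSV)
u,v=np.meshgrid(np.arange(560),np.arange(420))
def rect(m,z,name):
    m=m.astype(np.uint8);c=max(cv2.findContours(m,0,1)[0],key=cv2.contourArea)
    w=ray(d,c[:,0],z);r=cv2.minAreaRect((w*1000).astype(np.float32));print(name,np.round(r[0],1),np.round(r[1],1),round(r[2],1));return r
deck=(u>215)&(u<350)&(v>80)&(v<225)
z=P[...,2]; print("deck z med",np.nanmedian(z[deck&(z>.03)&(z<.06)]))
dk=deck&(z>.037)&(z<.053)
w=P[dk][:,:2]*1000;r=cv2.minAreaRect(w.astype(np.float32));print("deck pts",r)
mk=(u>118)&(u<205)&(v>190)&(v<340)
blue=mk&(hsv[...,0]>100)&(hsv[...,0]<130)&(hsv[...,1]>90)
print("bench z",np.nanmedian(z[250:300,215:245]), "mat",np.nanmedian(z[blue]))
cv2.imwrite("/tmp/b.png",blue*255)
rb=rect(cv2.morphologyEx(blue.astype(np.uint8),cv2.MORPH_CLOSE,np.ones((25,25))),.004,"mat")
sp=(u>148)&(u<190)&(v>198)&(v<332)&(hsv[...,1]<90)&(F[...,0]>50)
n,l,st,ce=cv2.connectedComponentsWithStats(sp.astype(np.uint8));print(st,ce)
gold=(u>270)&(u<305)&(v>155)&(v<185)&(hsv[...,0]>12)&(hsv[...,0]<32)&(hsv[...,1]>100)
print("gold",gold.sum(),ray(d,np.c_[u[gold],v[gold]].mean(0),.072), np.c_[u[gold],v[gold]].mean(0))
big=cv2.resize(F[150:190,265:315],None,fx=8,fy=8,interpolation=cv2.INTER_CUBIC)
b2=cv2.resize(F[195:340,118:205],None,fx=4,fy=4,interpolation=cv2.INTER_CUBIC)
c=np.zeros((580,760,3),np.uint8);c[:320,:400]=np.clip(big*1.6,0,255);c[:580,410:758]=b2
cv2.imwrite("pics/z0.png",c[:,:,::-1])
E
```

```text
deck z med 0.046014775285812215
deck pts ((686.6355590820312, -17.948150634765625), (271.3174743652344, 240.47152709960938), 13.388214111328125)
bench z 0.0003553684350197095 mat 0.004455232276366794
mat [440.5 333.7] [336.8 167. ] 1.8
[[     0      0    560    420 233878]
 [   149    199     31      5     89]
 [   185    199      5     40    110]
 [   154    206     25    118   1049]
 [   163    327     27      5     74]] [[280.13283849 209.21916127]
 [159.85393258 200.25842697]
 [187.79090909 212.94545455]
 [165.22878932 264.04766444]
 [179.5        329.83783784]]
gold 91 [[ 0.63265213 -0.0297255 ]] [288.12087912 170.21978022][ WARN:0@0.186] global loadsave.cpp:1063 imwrite_ Unsupported depth image for selected encoder is fallbacked to CV_8U.
```

View pics/z0.png

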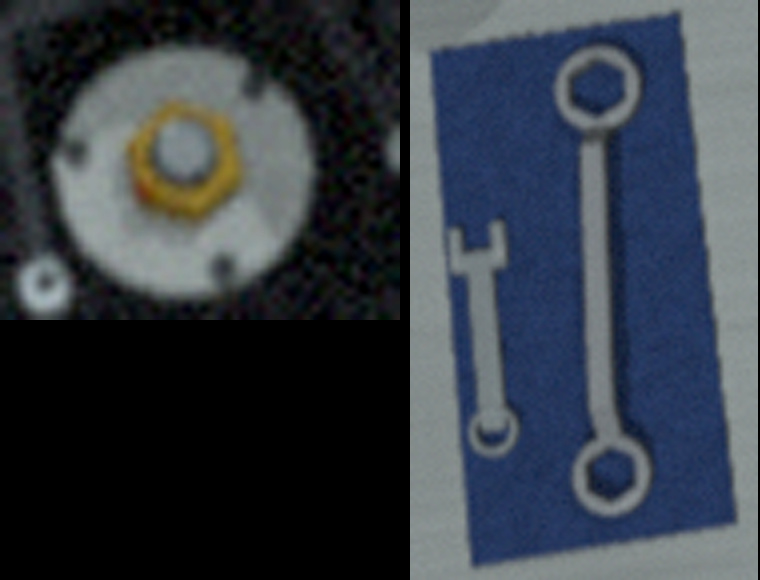

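```bash
cat >>h.py <<'E'
def rings(d):
    "dark-hexagon-free ring centres: min enclosing circle of grey blobs near each end"
def heading(o):
    import scipy.spatial.transform as t
    R=t.Rotation.from_rotvec(o["tool_rot"]).as_matrix();return R,np.degrees(np.arctan2(R[1,0],R[0,0]))
E
python3 - <<'E'
from h import *
d=dict(np.load("/tmp/top0.npz"));F=d["frame"].astype(int);hsv=cv2.cvtColor(d["frame"],cv2.COLOR_RGB2HSV)
u,v=np.meshgrid(np.arange(560),np.arange(420))
sp=((u>145)&(u<190)&(v>203)&(v<328)&(hsv[...,1]<90)&(F[...,0]>50)).astype(np.uint8)
n,l,st,ce=cv2.connectedComponentsWithStats(sp);k=1+np.argmax(st[1:,4]);sp=(l==k)
# hexagon holes: blue pixels enclosed
holes=[];cs,h=cv2.findContours(sp.astype(np.uint8),cv2.RETR_CCOMP,1)
for c,hh in zip(cs,h[0]):
    if hh[3]>=0 and cv2.contourArea(c)>15:
        m=cv2.moments(c);holes.append((m["m10"]/m["m00"],m["m01"]/m["m00"]));print("hole",holes[-1],cv2.contourArea(c),ray(d,holes[-1],.020)*1000)
for s in(v<231,v>300):
    m=sp&s; c=cv2.findContours(m.astype(np.uint8),0,1)[0][0];(x,y),r=cv2.minEnclosingCircle(c);print("enc",x,y,r,ray(d,(x,y),.02)*1000)
    ys=v[m];m2=m
w=ray(d,np.c_[u[sp],v[sp]][(v[sp]>235)&(v[sp]<298)],.04)*1000
vx=cv2.fitLine(w.astype(np.float32),2,0,.01,.01).ravel();print("handle line",vx, np.degrees(np.arctan(vx[1]/vx[0])))
red=(u>270)&(u<305)&(v>155)&(v<190)&(F[...,0]-F[...,1]>45)&((hsv[...,0]<9)|(hsv[...,0]>170))
print("red",red.sum(),np.c_[u[red],v[red]].tolist())
a=ray(d,np.c_[u[red],v[red]].mean(0),.069)[0]*1000;c=np.array([637,-29.6]);print(a,a-c,"theta deg",(193.4-np.degrees(np.arctan2(*(a-c)[::-1])))%360)
P=cloud(d);m=(np.hypot(P[...,0]-.637,P[...,1]+.03)<.03)&(P[...,2]>.063)&(P[...,2]<.08);print("nut top pts",m.sum(),P[m].mean(0),P[m].min(0),P[m].max(0))
m=(np.hypot(P[...,0]-.637,P[...,1]+.03)<.06)&(P[...,2]>.049)&(P[...,2]<.058);print("disc",m.sum(),cv2.minEnclosingCircle((P[m][:,:2]*1000).astype(np.float32)))
print(heading(ctrl.get_obs())[1])
E
```

```text
hole (167.94375857338818, 313.20301783264745) 121.5 [[313.89775404 316.96427312]]
hole (164.39044289044287, 216.69114219114218) 143.0 [[563.24769598 309.14196644]]
enc 164.5 218.0 12.500100135803223 [[559.68106818 309.09204343]]
enc 167.0 312.0 11.70479965209961 [[317.14886592 319.12535968]]
handle line [ 9.9956203e-01 -2.9593691e-02  4.2965469e+02  3.1333948e+02] -1.6958411
red 0 []
[nan nan] [nan nan] theta deg nan
nut top pts 160 [ 0.63601608 -0.02865688  0.07111283] [ 0.61842242 -0.04740611  0.06306459] [ 0.65725285 -0.01019284  0.07899179]
disc 651 ((637.9566040039062, -29.86770248413086), 58.78208541870117)
16.31613659414309<stdin>:18: RuntimeWarning: Mean of empty slice.
  ret = um.true_divide(
```

send_rows(rows=[[4.5, [4.0, -4.0, 0], 0], [4.5, [4.0, -4.0, 0], 0], [4.5, [4.0, -4.0, 0], 0], [4.5, [4.0, -4.0, 0], 0], [4.5, [4.0, -4.0, 0], 0], [4.5, [4.0, -4.0, 0], 0], [4.5, [4.0, -4.0, 0], 0], [4.5, [4.0, -4.0, 0], 0], [4.5, [4.0, -4.0, 0], 0], [4.5, [4.0, -4.0, 0], 0]], newtons=100)

```text
t: 1.35
tool_pos: [0.4475, -0.1017, 0.231]
tool_rot: [3.11, 0.446, 0.0]
contact_force: [0.5, -0.8, 0.2]
opening: 0.0453
grip_force: 0.0
```

send_rows(rows=[[4.5, [0, 0, 0], 9.05], [4.5, [0, 0, 0], 9.05], [4.5, [-0.31, -5.92, 1.5], 0], [4.5, [-0.31, -5.92, 1.5], 0], [4.5, [-0.31, -5.92, 1.5], 0], [4.5, [-0.31, -5.92, 1.5], 0], [4.5, [-0.31, -5.92, 1.5], 0], [4.5, [-0.31, -5.92, 1.5], 0], [4.5, [-0.31, -5.92, 1.5], 0], [4.5, [0, 0, 0], 0]])

```text
t: 2.6
tool_pos: [0.4362, 0.3139, 0.1239]
tool_rot: [3.14, -0.041, -0.006]
contact_force: [0.2, -0.1, -0.5]
opening: 0.0452
grip_force: 0.0
```

```bash
cat >>h.py <<'E'
def err(x,y,z,h):
    o=ctrl.get_obs();R,hd=heading(o)
    print("pos",np.round(o["tool_pos"]*1000,1),"head",round(hd,2),"q",np.round(o["q"],2))
    print("tool shift cm",np.round(R.T@(np.array([x,y,z])/1000-o["tool_pos"])*100,2),"turn",round((hd-h+180)%360-180,2),"F",np.round(o["contact_force"],1),"op",o["opening"],o["grip_force"])
E
python3 - <<'E'
from h import *
err(438.6,313.1,15,-1.8)
d=ctrl.get_image("top");np.savez("/tmp/top1.npz",**d);F=d["frame"]
lab=cv2.cvtColor(F,cv2.COLOR_RGB2LAB).astype(int)
u,v=np.meshgrid(np.arange(560),np.arange(420));s=(slice(160,182),slice(278,300))
a=lab[...,1][s];b=lab[...,2][s]
print("a");print(a);print("b");print(b)
big=cv2.resize(F[150:190,262:316],None,fx=14,fy=14,interpolation=cv2.INTER_LANCZOS4)
cv2.imwrite("pics/n1.png",np.clip(big[:,:,::-1]*1.5,0,255))
E
```

```text
pos [436.2 313.9 123.9] head -1.48 q [ 0.48 -0.06  1.91  0.    1.3   2.08]
tool shift cm [ 0.28  0.05 10.89] turn 0.32 F [ 0.2 -0.1 -0.5] op 0.04522534847761769 0.0
a
[[126 125 125 125 126 126 126 125 124 125 126 125 125 123 124 126 125 125
  127 127 127 127]
 [124 125 125 125 124 126 125 125 124 127 126 125 125 125 124 126 126 126
  125 127 125 127]
 [126 126 125 124 126 125 124 126 125 128 124 126 124 126 125 125 125 126
  128 125 126 125]
 [124 126 125 126 125 125 125 127 128 127 128 128 126 126 125 124 125 126
  123 125 125 124]
 [125 124 125 124 124 127 130 127 126 128 128 126 128 128 128 126 125 127
  124 126 124 125]
 [126 125 125 126 125 127 128 127 125 127 126 126 127 128 128 127 126 127
  126 125 125 125]
 [124 125 125 125 129 128 127 128 124 125 126 126 124 127 128 129 126 125
  126 126 124 125]
 [125 123 127 127 127 127 127 125 125 126 125 126 125 126 128 127 127 125
  125 124 125 124]
 [124 123 125 129 127 126 126 125 127 125 125 125 126 126 127 129 126 125
  124 124 125 125]
 [126 125 126 128 128 128 126 125 126 126 126 125 125 127 129 127 126 127
  125 124 125 127]
 [1
[... 2580 characters left out ...]
 128
  127 127 128 127]
 [128 127 128 129 132 138 146 151 154 159 165 166 160 143 131 128 129 126
  127 128 127 127]
 [127 127 129 126 129 131 132 134 138 142 148 150 141 131 127 127 127 127
  128 129 128 126]
 [126 128 127 128 127 127 127 128 130 130 134 134 132 129 127 127 127 126
  126 128 127 128]
 [128 127 126 128 128 127 127 127 126 127 126 128 127 126 128 128 127 127
  128 126 128 127]
 [128 127 127 126 128 128 126 128 127 127 128 127 127 128 127 128 127 127
  128 126 126 126]
 [128 128 127 128 127 126 127 128 127 128 127 126 127 127 128 127 127 126
  126 127 128 127]][ WARN:0@0.730] global loadsave.cpp:1063 imwrite_ Unsupported depth image for selected encoder is fallbacked to CV_8U.
```

View pics/n1.png

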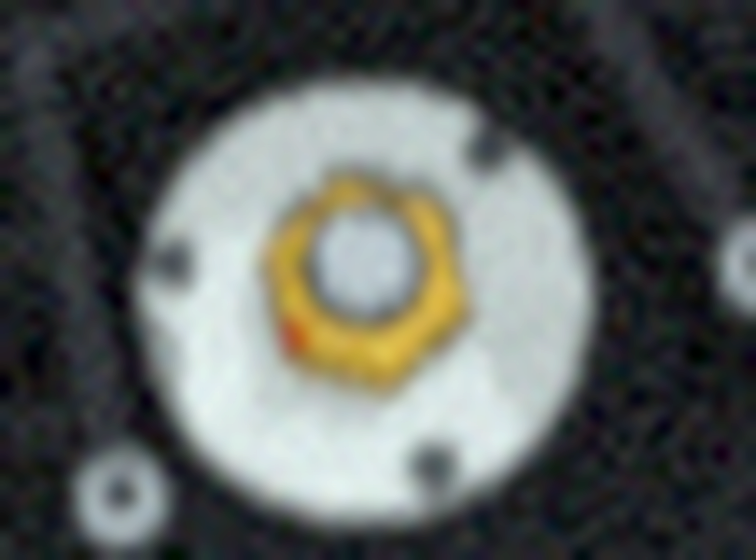

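```bash
python3 - <<'E'
from h import *
d=dict(np.load("/tmp/top1.npz"));c=np.array([637.5,-29.5])
for n,p in dict(bot=(385,392),right=(469,314),ll=(282,350),top=(345,170),ur=(433,188),left=(264,255)).items():
    for z in(.061,.067):
        a=ray(d,(262+p[0]/14-.5,150+p[1]/14-.5),z)[0]*1000-c
        print(n,z,np.round(a,1),round(np.hypot(*a),1),"phi",round(193.4-np.degrees(np.arctan2(a[1],a[0]))%360,1))
for z in(.064,.067,.07):
    a=ray(d,(282.5,173.5),z)[0]*1000-c;print("red",z,a,193.4-np.degrees(np.arctan2(a[1],a[0]))%360)
E
```

```text
bot 0.061 [-21.4  -0.4] 21.4 phi 12.2
bot 0.067 [-23.1  -0.2] 23.1 phi 13.0
right 0.061 [ -8.4 -17.9] 19.8 phi -51.6
right 0.067 [-10.2 -17.6] 20.3 phi -46.5
ll 0.061 [-10.8  17.5] 20.6 phi 71.7
ll 0.067 [-12.6  17.7] 21.8 phi 67.8
top 0.061 [22.6  1.4] 22.6 phi 189.9
top 0.067 [20.6  1.7] 20.6 phi 188.8
ur 0.061 [ 16.9 -14.5] 22.3 phi -126.0
ur 0.067 [ 15.  -14.2] 20.6 phi -123.2
left 0.061 [ 8.  18.5] 20.2 phi 126.6
left 0.067 [ 6.  18.7] 19.7 phi 121.3
red 0.064 [-9.33826591 15.0612424 ] 71.60027483182986
red 0.067 [-10.25031588  15.1553533 ] 69.32756404706195
red 0.07 [-11.16236585  15.2494642 ] 67.19646415663121
```

send_rows(rows=[[4.5, [0.14, 0.03, 2], 0.3], [4.5, [0.14, 0.03, 2], 0], [4.5, [0, 0, 2.5], 0], [4.5, [0, 0, 2.3], 0], [4.5, [0, 0, 1.0], 0], [4.5, [0, 0, 1.0], 0], [4.5, [0, 0, 0], 0], [4.5, [0, 0, 0], 0]])

```text
t: 3.65
tool_pos: [0.4417, 0.3109, 0.0191]
tool_rot: [-3.14, 0.057, -0.002]
contact_force: [0.1, -0.1, 0.5]
opening: 0.045
grip_force: 0.0
```

send_rows(rows=[[4.5, [-0.3, -0.2, 0.4], -0.2], [4.5, [0, 0, 0], 0], [1.0, [0, 0, 0], 0], [1.0, [0, 0, 0], 0], [1.0, [0, 0, 0], 0], [1.0, [0, 0, 0], 0], [1.0, [0, 0, 0], 0]], newtons=110)

```text
t: 4.53
tool_pos: [0.4385, 0.313, 0.0148]
tool_rot: [-3.141, 0.052, -0.001]
contact_force: [-1.4, -0.9, 4.7]
opening: 0.0138
grip_force: 108.0
```

```bash
python3 - <<'E'
from h import *
err(438.6,313.1,15,-1.8)
E
```

```text
pos [438.5 313.   14.8] head -1.88 q [0.48 0.09 1.97 0.   1.09 2.09]
tool shift cm [ 0.01 -0.01 -0.02] turn -0.08 F [-1.4 -0.9  4.7] op 0.013807671125102913 107.96626567840576
```

send_rows(rows=[[1.0, [0, 0, -0.5], 0], [1.0, [0, 0, -1.5], 0], [1.0, [0, 0, -3], 0], [1.0, [0, 0, -4], 0], [1.0, [0, 0, -4], 0], [1.0, [0, 0, -3], 0], [1.0, [0, 0, -1.5], 0], [1.0, [0.5, 2.0, 0], 0], [1.0, [1, 4, 0], 0], [1.0, [1, 4, 0], 0]])

```text
t: 5.78
tool_pos: [0.4591, 0.2109, 0.1882]
tool_rot: [3.14, -0.05, -0.003]
contact_force: [0.2, -0.7, -4.1]
opening: 0.0136
grip_force: 107.7
```

send_rows(rows=[[1.0, [1, 4, 0], 0], [1.0, [1, 4, 0], 0], [1.0, [1, 4, 0], 0], [1.0, [1, 4, 0], 0], [1.0, [1, 4, 0], 0], [1.0, [1, 3.5, 0], 0], [1.0, [0.5, 1, 0], 0], [1.0, [0, 0, 0], -3], [1.0, [0, 0, 0], -2.8], [1.0, [0, 0, 0], 0]])

```text
t: 7.02
tool_pos: [0.5162, -0.0344, 0.1885]
tool_rot: [-3.139, -0.107, 0.002]
contact_force: [-0.5, -0.7, -4.4]
opening: 0.0142
grip_force: 107.9
```

```bash
cat >>h.py <<'E'
N=np.array([637.5,-29.5])
def tgt(phi,z,off=0.,c=N):
    "tool target for handle angle phi; off = grip x offset along spanner (mm)"
    p=np.radians(13.4-phi);m=c-(125-off)*np.array([np.cos(p),np.sin(p)]);err(m[0],m[1],z,13.4-phi)
E
python3 - <<'E'
from h import *
tgt(9.5,100)
d=ctrl.get_image("top");np.savez("/tmp/top2.npz",**d);F=d["frame"]
big=cv2.resize(F[130:280,215:365],None,fx=4,fy=4,interpolation=cv2.INTER_CUBIC)
cv2.imwrite("pics/t2.png",np.clip(big[:,:,::-1]*1.4,0,255).astype(np.uint8))
E
```

```text
pos [516.2 -34.4 188.5] head 3.92 q [-0.21 -0.18  1.9   0.    1.42  1.29]
tool shift cm [-0.36  0.35  8.85] turn 0.02 F [-0.5 -0.7 -4.4] op 0.014187582542959317 107.9293692111969
```

View pics/t2.png

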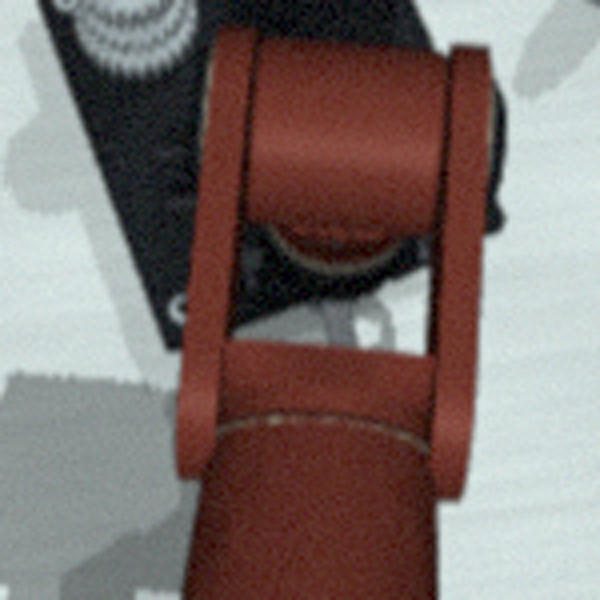

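send_rows(rows=[[1.0, [-0.36, 0.35, 0], 0], [1.0, [0, 0, 2], 0], [1.0, [0, 0, 3], 0], [1.0, [0, 0, 2.85], 0], [1.0, [0, 0, 0.5], 0], [1.0, [0, 0, 0], 0], [1.0, [0, 0, 0], 0]])

```text
t: 7.95
tool_pos: [0.5145, -0.039, 0.1073]
tool_rot: [3.139, 0.107, 0.004]
contact_force: [1.3, -0.4, -2.8]
opening: 0.014
grip_force: 107.9
```

```bash
python3 - <<'E'
from h import *
tgt(9.5,82);print(ctrl.get_obs()["wrist_torque"])
d=ctrl.get_image("side");F=d["frame"]
big=cv2.resize(F[150:300,200:420],None,fx=3.5,fy=3.5,interpolation=cv2.INTER_CUBIC)
cv2.imwrite("pics/s3.png",np.clip(big[:,:,::-1]*1.5,0,255).astype(np.uint8))
E
```

```text
pos [514.5 -39.  107.3] head 3.91 q [-0.22 -0.1   1.98  0.    1.26  1.28]
tool shift cm [-0.17 -0.11  2.52] turn 0.01 F [ 1.3 -0.4 -2.8] op 0.013991817671624095 107.85290122032166
[-0.01681627  0.00186532 -0.02023604]
```

View pics/s3.png

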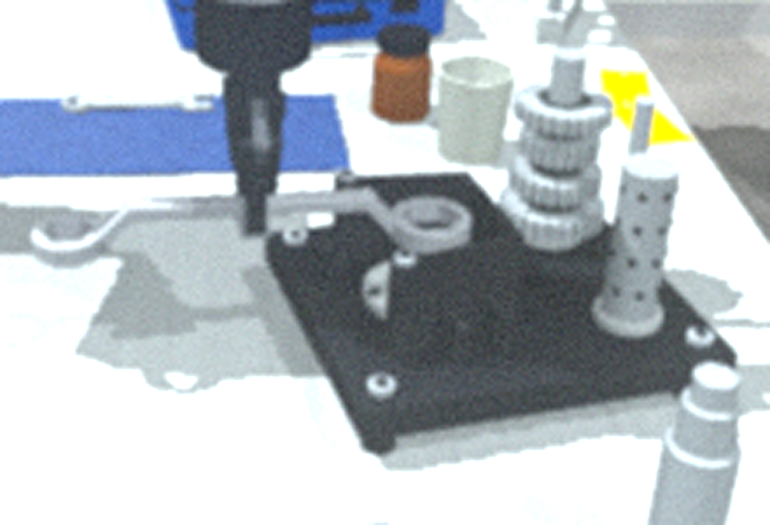

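send_rows(rows=[[1.0, [-0.17, -0.11, 0.8], 0], [1.0, [0, 0, 0.8], 0], [1.0, [0, 0, 0.5], 0], [1.0, [0, 0, 0.3], 0], [1.0, [0, 0, 0], 0], [1.0, [0, 0, 0], 0]])

```text
t: 8.75
tool_pos: [0.5119, -0.0378, 0.0821]
tool_rot: [3.14, 0.107, 0.001]
contact_force: [-0.6, 0.9, -3.5]
opening: 0.0139
grip_force: 107.9
```

```bash
python3 - <<'E'
from h import *
tgt(9.5,64);print(ctrl.get_obs()["wrist_torque"])
d=ctrl.get_image("side");print(ray(d,(322.9-.4,211.4-.4),.1123)*1000)
E
```

```text
pos [511.9 -37.8  82.1] head 3.92 q [-0.22 -0.07  2.    0.    1.22  1.28]
tool shift cm [0.09 0.02 1.81] turn 0.02 F [-0.6  0.9 -3.5] op 0.013857302720523153 107.90935277938843
[0.03659563 0.02238134 0.00124343]
[[636.92449927 -29.76901798]]
```

send_rows(rows=[[1.0, [0.08, 0.02, 0.2], 0], [1.0, [0, 0, 0.2], 0], [1.0, [0, 0, 0.2], 0], [1.0, [0, 0, 0.2], 0], [1.0, [0, 0, 0], 0]])

```text
t: 9.43
tool_pos: [0.5122, -0.0378, 0.0735]
tool_rot: [-3.14, -0.107, 0.001]
contact_force: [-0.9, -0.3, -3.2]
opening: 0.0138
grip_force: 108.0
```

```bash
python3 - <<'E'
from h import *
tgt(9.5,64);print(ctrl.get_obs()["wrist_torque"])
E
```

```text
pos [512.2 -37.8  73.5] head 3.92 q [-0.22 -0.06  2.    0.    1.2   1.28]
tool shift cm [0.06 0.02 0.95] turn 0.02 F [-0.9 -0.3 -3.2] op 0.013786954903527354 107.95634508132935
[ 0.05096003 -0.01410934  0.05697663]
```

send_rows(rows=[[1.0, [0, 0, 0.2], 0], [1.0, [0, 0, 0.2], 0], [1.0, [0, 0, 0.2], 0], [1.0, [0, 0, 0.2], 0], [1.0, [0, 0, 0.1], 0], [1.0, [0, 0, 0], 0]])

```text
t: 10.18
tool_pos: [0.5124, -0.0379, 0.0647]
tool_rot: [-3.14, -0.107, 0.0]
contact_force: [-0.9, 0.8, -3.4]
opening: 0.0141
grip_force: 107.9
```

```bash
python3 - <<'E'
from h import *
tgt(9.5,64);print(ctrl.get_obs()["wrist_torque"])
E
```

```text
pos [512.4 -37.9  64.7] head 3.92 q [-0.22 -0.05  2.01  0.    1.18  1.28]
tool shift cm [0.04 0.01 0.07] turn 0.02 F [-0.9  0.8 -3.4] op 0.014147815528557843 107.94814825057983
[0.09226832 0.16443223 0.07601604]
```

send_rows(rows=[[1.0, [0, 0, 0.1], 0], [1.0, [0, 0, 0], 0], [1.0, [0.05, -1.09, 0], 5], [1.0, [0.05, -1.09, 0], 5], [1.0, [0.05, -1.09, 0], 5], [1.0, [0.05, -1.09, 0], 5], [1.0, [0.05, -1.09, 0], 5], [1.0, [0, 0, 0], 0], [1.0, [0, 0, 0], 0]])

```text
t: 11.3
tool_pos: [0.5198, 0.0156, 0.0635]
tool_rot: [3.089, -0.572, -0.004]
contact_force: [-4.8, 1.4, -0.1]
opening: 0.014
grip_force: 108.3
```

```bash
python3 - <<'E'
from h import *
tgt(38,64);print(ctrl.get_obs()["wrist_torque"])
E
```

```text
pos [519.8  15.6  63.5] head -20.98 q [-0.11 -0.03  1.99  0.    1.18  1.82]
tool shift cm [ 0.13 -0.8  -0.05] turn 3.62 F [-4.8  1.4 -0.1] op 0.013987603312009626 108.31659078598022
[0.06648871 0.64663769 0.23261843]
```

```bash
python3 - <<'E'
from h import *
d=ctrl.get_image("side");F=d["frame"]
A=cv2.resize(F[150:300,200:420],None,fx=3.5,fy=3.5,interpolation=cv2.INTER_CUBIC)
cv2.imwrite("pics/s4.png",np.clip(A[:,:,::-1]*1.5,0,255).astype(np.uint8))
P=cloud(d);m=(P[...,2]>.055)&(P[...,2]<.1)&(np.hypot(P[...,0]-.6375,P[...,1]+.0295)<.035)
print(m.sum(),P[m].mean(0) if m.any() else 0,np.percentile(P[m][:,2],[50,90]) if m.any() else 0)
E
```

```text
37 [ 0.61283333 -0.02390148  0.06809343] [0.06895434 0.07377053]
```

View pics/s4.png

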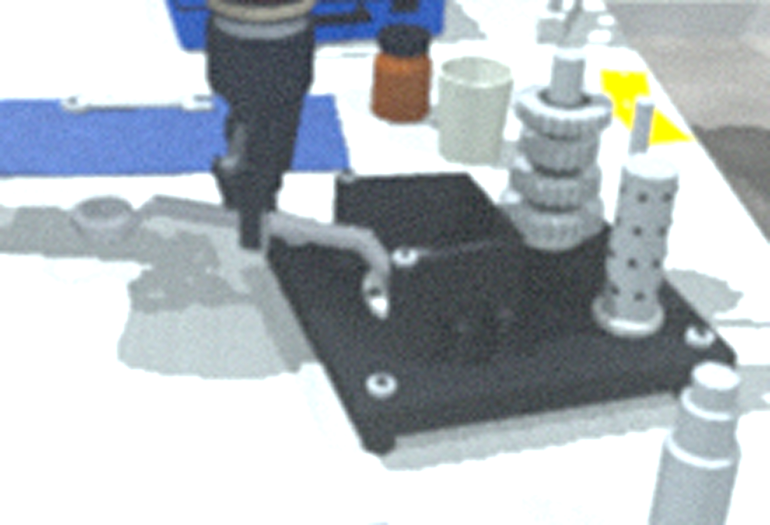

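send_rows(rows=[[1.0, [-0.05, -0.87, 0], 4], [1.0, [0, 0, 0], 0], [1.0, [0, 0, 0], 0]])

```text
t: 11.72
tool_pos: [0.5231, 0.0235, 0.0637]
tool_rot: [3.067, -0.68, -0.0]
contact_force: [-3.1, -1.3, -2.8]
opening: 0.0139
grip_force: 108.1
```

```bash
python3 - <<'E'
from h import *
tgt(33.5,64);o=ctrl.get_obs();print(o["wrist_torque"],heading(o)[0].T@o["contact_force"])
E
```

```text
pos [523.1  23.5  63.7] head -25.0 q [-0.1  -0.02  1.98 -0.    1.18  1.91]
tool shift cm [ 0.15  1.04 -0.03] turn -4.9 F [-3.1 -1.3 -2.8] op 0.013881347030220252 108.06851506233215
[-0.17960414  0.36764674  0.02863071] [-2.21086994  2.4956224   2.81797056]
```

send_rows(rows=[[1.0, [0.03, 0.55, 0], -2.5], [1.0, [0.03, 0.55, 0], -2.5], [1.0, [0, 0, 0], 0], [1.0, [0, 0, -0.3], 0], [1.0, [0, 0, -0.5], 0], [1.0, [0, 0, -0.8], 0], [1.0, [0, 0, -0.8], 0], [1.0, [0, 0, -0.8], 0], [1.0, [0, 0, 0], 0]])

```text
t: 12.85
tool_pos: [0.5202, 0.0135, 0.0971]
tool_rot: [-3.093, 0.548, -0.004]
contact_force: [0.3, 1.2, -3.7]
opening: 0.0141
grip_force: 108.1
```

```bash
python3 - <<'E'
from h import *
tgt(33.5,96);tgt(-26.5,90);o=ctrl.get_obs();print(o["wrist_torque"],heading(o)[0].T@o["contact_force"])
E
```

```text
pos [520.2  13.5  97.1] head -20.08 q [-0.12 -0.08  1.97  0.    1.24  1.8 ]
tool shift cm [-0.01  0.01  0.11] turn 0.02 F [ 0.3  1.2 -3.7] op 0.014058575746387273 108.05098414421082
pos [520.2  13.5  97.1] head -20.08 q [-0.12 -0.08  1.97  0.    1.24  1.8 ]
tool shift cm [ 6.24 10.84  0.71] turn -59.98 F [ 0.3  1.2 -3.7] op 0.014058575746387273 108.05098414421082
[-0.01869465 -0.04003178  0.03269722] [-0.09235951 -1.23378743  3.66866707]
```

send_rows(rows=[[1.0, [0.19, 2.17, 0], -10], [1.0, [0.19, 2.17, 0], -10], [1.0, [0.19, 2.17, 0], -10], [1.0, [0.19, 2.17, 0], -10], [1.0, [0.19, 2.17, 0], -10], [1.0, [0.19, 2.17, 0], -10], [1.0, [0, 0, 0.5], 0], [1.0, [0, 0, 0], 0]])

```text
t: 13.85
tool_pos: [0.5398, -0.1088, 0.0896]
tool_rot: [-2.952, -1.069, 0.003]
contact_force: [0.3, 0.7, -3.6]
opening: 0.014
grip_force: 108.2
```

```bash
python3 - <<'E'
from h import *
tgt(-26.5,63.5);o=ctrl.get_obs();print(o["wrist_torque"],heading(o)[0].T@o["contact_force"])
E
```

```text
pos [ 539.8 -108.8   89.6] head 39.81 q [-0.33  0.01  1.9   0.    1.23  0.54]
tool shift cm [0.08 0.19 2.6 ] turn -0.09 F [ 0.3  0.7 -3.6] op 0.013999885080709071 108.22757005691528
[-0.00179083  0.04694783  0.03132468] [ 0.62649574 -0.32868006  3.5918739 ]
```

send_rows(rows=[[1.0, [0.08, 0.19, 0], -0.1], [1.0, [0, 0, 0.4], 0], [1.0, [0, 0, 0.4], 0], [1.0, [0, 0, 0.3], 0], [1.0, [0, 0, 0.3], 0], [1.0, [0, 0, 0.3], 0], [1.0, [0, 0, 0], 0]])

```text
t: 14.72
tool_pos: [0.5423, -0.1101, 0.0735]
tool_rot: [-2.95, -1.075, 0.002]
contact_force: [-2.0, 1.1, -1.3]
opening: 0.0137
grip_force: 108.5
```

```bash
python3 - <<'E'
from h import *
tgt(-26.5,63.5);o=ctrl.get_obs();print(o["wrist_torque"],heading(o)[0].T@o["contact_force"])
E
```

```text
pos [ 542.3 -110.1   73.5] head 40.05 q [-0.33  0.04  1.91  0.    1.2   0.54]
tool shift cm [-0.03 -0.07  1.  ] turn 0.15 F [-2.   1.1 -1.3] op 0.013704213151318471 108.52325320243835
[0.46668076 0.31311329 0.3834163 ] [-0.86709455 -2.11978336  1.29128727]
```

send_rows(rows=[[1.0, [-0.02, -0.05, 0.2], -0.3], [1.0, [0, 0, 0.2], 0], [1.0, [0, 0, 0.2], 0], [1.0, [0, 0, 0.2], 0], [1.0, [0, 0, 0.2], 0], [1.0, [0, 0, 0], 0]])

```text
t: 15.48
tool_pos: [0.5422, -0.1101, 0.0637]
tool_rot: [-2.949, -1.083, 0.0]
contact_force: [-2.6, 1.6, -2.3]
opening: 0.0141
grip_force: 108.4
```

```bash
python3 - <<'E'
from h import *
tgt(-26.5,63.5);o=ctrl.get_obs();print(o["wrist_torque"],heading(o)[0].T@o["contact_force"])
E
```

```text
pos [ 542.2 -110.1   63.7] head 40.32 q [-0.33  0.05  1.91  0.    1.18  0.53]
tool shift cm [-0.02 -0.07  0.02] turn 0.42 F [-2.6  1.6 -2.3] op 0.014086158592585437 108.37401151657104
[0.41085373 0.25493266 0.35964926] [-0.9781603  -2.91986209  2.32922208]
```

send_rows(rows=[[1.0, [0.05, -1.09, 0], 5], [1.0, [0.05, -1.09, 0], 5], [1.0, [0.05, -1.09, 0], 5], [1.0, [0.05, -1.09, 0], 5], [1.0, [0.05, -1.09, 0], 5], [1.0, [0.05, -1.09, 0], 5], [1.0, [0.05, -1.09, 0], 5], [1.0, [0.05, -1.09, 0], 5], [1.0, [0.05, -1.09, 0], 5], [1.0, [0, 0, 0], 0]])

```text
t: 16.73
tool_pos: [0.512, -0.0189, 0.0636]
tool_rot: [3.138, -0.128, -0.005]
contact_force: [-6.5, -0.4, -0.3]
opening: 0.0137
grip_force: 108.6
```

```bash
python3 - <<'E'
from h import *
tgt(38,63.5);o=ctrl.get_obs();print(o["wrist_torque"],heading(o)[0].T@o["contact_force"])
E
```

```text
pos [512.  -18.9  63.6] head -4.68 q [-0.18 -0.05  2.01 -0.    1.18  1.47]
tool shift cm [ 0.84 -4.22  0.01] turn 19.92 F [-6.5 -0.4 -0.3] op 0.013659752395846655 108.61392617225647
[-0.02296856  0.88474517  0.15969071] [-6.41486869  0.89713271  0.34927375]
```

send_rows(rows=[[1.0, [0.0, -1.09, 0], 5], [1.0, [0.0, -1.09, 0], 5], [1.0, [0.05, -1.09, 0], 5], [1.0, [0.05, -1.09, 0], 5], [1.0, [0, 0, 0], 0], [1.0, [0, 0, 0], 0]])

```text
t: 17.48
tool_pos: [0.5228, 0.0229, 0.0637]
tool_rot: [3.069, -0.67, -0.002]
contact_force: [-5.4, -0.2, -1.5]
opening: 0.0135
grip_force: 108.5
```

```bash
python3 - <<'E'
from h import *
tgt(33,63.5);o=ctrl.get_obs();print(o["wrist_torque"],heading(o)[0].T@o["contact_force"])
E
```

```text
pos [522.8  22.9  63.7] head -24.63 q [-0.1  -0.02  1.98 -0.    1.18  1.9 ]
tool shift cm [0.15 1.08 0.02] turn -5.03 F [-5.4 -0.2 -1.5] op 0.013528619113232417 108.45045804977417
[0.03554996 0.68550948 0.04289369] [-4.81045279  2.44260937  1.47530902]
```

send_rows(rows=[[1.0, [0.03, 0.55, 0], -2.5], [1.0, [0.03, 0.55, 0], -2.5], [1.0, [0, 0, 0], 0], [1.0, [0, 0, -0.3], 0], [1.0, [0, 0, -0.5], 0], [1.0, [0, 0, -0.8], 0], [1.0, [0, 0, -0.8], 0], [1.0, [0, 0, -0.8], 0], [1.0, [0, 0, 0], 0]])

```text
t: 18.6
tool_pos: [0.5205, 0.0127, 0.0972]
tool_rot: [-3.095, 0.537, -0.004]
contact_force: [0.4, -0.2, -3.1]
opening: 0.014
grip_force: 108.3
```

send_rows(rows=[[1.0, [0.19, 2.17, 0], -10], [1.0, [0.19, 2.17, 0], -10], [1.0, [0.19, 2.17, 0], -10], [1.0, [0.19, 2.17, 0], -10], [1.0, [0.19, 2.17, 0], -10], [1.0, [0.19, 2.17, 0], -10], [1.0, [0, 0, 0.5], 0], [1.0, [0, 0, 0], 0]])

```text
t: 19.6
tool_pos: [0.5408, -0.1095, 0.0896]
tool_rot: [-2.948, -1.079, 0.003]
contact_force: [-0.3, -0.4, -4.4]
opening: 0.0142
grip_force: 108.4
```

```bash
python3 - <<'E'
from h import *
tgt(-27,63.5);o=ctrl.get_obs();print(o["wrist_torque"],heading(o)[0].T@o["contact_force"])
E
```

```text
pos [ 540.8 -109.5   89.6] head 40.21 q [-0.33  0.01  1.9   0.    1.23  0.53]
tool shift cm [0.05 0.18 2.61] turn -0.19 F [-0.3 -0.4 -4.4] op 0.014179440222879688 108.3808708190918
[-0.03026727  0.00510281 -0.03112607] [-0.50296917  0.16561726  4.43352949]
```

send_rows(rows=[[1.0, [0.02, 0.13, 0], -0.2], [1.0, [0, 0, 0.4], 0], [1.0, [0, 0, 0.4], 0], [1.0, [0, 0, 0.3], 0], [1.0, [0, 0, 0.3], 0], [1.0, [0, 0, 0.3], 0], [1.0, [0, 0, 0.3], 0], [1.0, [0, 0, 0.3], 0], [1.0, [0, 0, 0.3], 0], [1.0, [0, 0, 0], 0]])

```text
t: 20.85
tool_pos: [0.5424, -0.1107, 0.0642]
tool_rot: [-2.946, -1.088, 0.002]
contact_force: [-1.9, 2.2, -3.2]
opening: 0.014
grip_force: 108.4
```

```bash
python3 - <<'E'
from h import *
tgt(-27,63.5);o=ctrl.get_obs();print(o["wrist_torque"],heading(o)[0].T@o["contact_force"])
E
```

```text
pos [ 542.4 -110.7   64.2] head 40.53 q [-0.34  0.05  1.91  0.    1.18  0.53]
tool shift cm [ 0.   -0.02  0.07] turn 0.13 F [-1.9  2.2 -3.2] op 0.014001408072485884 108.41914057731628
[0.41663472 0.34229588 0.44225196] [ 0.02323685 -2.92948993  3.23688069]
```

send_rows(rows=[[1.0, [0.05, -1.09, 0.05], 5], [1.0, [0.05, -1.09, 0], 5], [1.0, [0.02, -1.09, 0], 5], [1.0, [0.01, -0.44, 0], 2], [1.0, [0, 0, 0], 0]])

```text
t: 21.48
tool_pos: [0.5227, -0.0797, 0.0643]
tool_rot: [3.075, 0.642, -0.001]
contact_force: [-3.0, 1.0, -4.1]
opening: 0.0143
grip_force: 108.6
```

```bash
python3 - <<'E'
from h import *
tgt(-5,63.5);o=ctrl.get_obs();print(o["wrist_torque"],heading(o)[0].T@o["contact_force"])
E
```

```text
pos [522.7 -79.7  64.3] head 23.59 q [-0.29 -0.01  1.97 -0.    1.18  0.87]
tool shift cm [ 0.08 -1.14  0.08] turn 5.19 F [-3.   1.  -4.1] op 0.01433948417652296 108.55905890464783
[0.23899434 0.5911806  0.60483785] [-2.35784558 -2.15216966  4.07849108]
```

send_rows(rows=[[1.0, [0, -0.33, 0], 1.5], [1.0, [0, -0.33, 0], 1.5], [1.0, [0, -0.22, 0], 1], [1.0, [0, 0, 0], 0]])

```text
t: 21.98
tool_pos: [0.5194, -0.0716, 0.0642]
tool_rot: [3.096, 0.532, -0.001]
contact_force: [-4.3, -1.0, -2.6]
opening: 0.0141
grip_force: 108.7
```

```bash
python3 - <<'E'
from h import *
tgt(-3,63.5);o=ctrl.get_obs();print(o["wrist_torque"],heading(o)[0].T@o["contact_force"])
E
```

```text
pos [519.4 -71.6  64.2] head 19.5 q [-0.28 -0.02  1.98 -0.    1.18  0.95]
tool shift cm [ 0.06 -0.7   0.07] turn 3.1 F [-4.3 -1.  -2.6] op 0.014132831399680648 108.6686360836029
[-0.05505798  0.85643274  0.45941142] [-4.39528934 -0.44998967  2.59057682]
```

send_rows(rows=[[1.0, [-0.02, -0.22, 0], 1], [1.0, [-0.02, -0.22, 0], 1], [1.0, [0, -0.22, 0], 1], [1.0, [0, 0, 0], 0]])

```text
t: 22.48
tool_pos: [0.5173, -0.0653, 0.0643]
tool_rot: [-3.109, -0.451, -0.0]
contact_force: [-4.3, -0.3, -2.4]
opening: 0.0138
grip_force: 108.5
```

```bash
python3 - <<'E'
from h import *
tgt(-3,63.5);o=ctrl.get_obs();print(o["wrist_torque"],heading(o)[0].T@o["contact_force"])
E
```

```text
pos [517.3 -65.3  64.3] head 16.5 q [-0.27 -0.03  1.99  0.    1.18  1.01]
tool shift cm [ 0.04 -0.04  0.08] turn 0.1 F [-4.3 -0.3 -2.4] op 0.013807775870286613 108.54616641998291
[-4.58330987e-04  6.75925489e-01  4.12200432e-01] [-4.22080711 -0.94266762  2.43812444]
```

send_rows(rows=[[1.0, [0, -0.24, 0], 0.8], [1.0, [0, -0.24, 0], 0.8], [1.0, [0, -0.24, 0], 0.8], [1.0, [0, 0, 0], 0]])

```text
t: 22.98
tool_pos: [0.5155, -0.0588, 0.0645]
tool_rot: [3.117, 0.384, 0.001]
contact_force: [-3.8, -3.7, -3.5]
opening: 0.014
grip_force: 108.4
```

```bash
python3 - <<'E'
from h import *
tgt(-3,63.5);o=ctrl.get_obs();print(o["wrist_torque"],heading(o)[0].T@o["contact_force"])
E
```

```text
pos [515.5 -58.8  64.5] head 14.06 q [-0.26 -0.03  1.99 -0.    1.18  1.07]
tool shift cm [0.05 0.63 0.1 ] turn -2.34 F [-3.8 -3.7 -3.5] op 0.013955450605959556 108.36626529693604
[-0.54604896  0.65701062  0.00419349] [-4.54269776  2.64556056  3.46597753]
```

send_rows(rows=[[1.0, [0, -0.22, 0], 1], [1.0, [0, -0.22, 0], 1], [1.0, [0, 0, 0], 0]])

```text
t: 23.35
tool_pos: [0.5146, -0.055, 0.0646]
tool_rot: [3.122, 0.331, 0.001]
contact_force: [-4.1, -4.5, -2.0]
opening: 0.0138
grip_force: 108.4
```

```bash
python3 - <<'E'
from h import *
tgt(0,63.5);o=ctrl.get_obs();print(o["wrist_torque"],heading(o)[0].T@o["contact_force"])
E
```

```text
pos [514.6 -55.   64.6] head 12.1 q [-0.25 -0.04  2.   -0.    1.18  1.11]
tool shift cm [0.05 0.36 0.11] turn -1.3 F [-4.1 -4.5 -2. ] op 0.013841763909387574 108.37798833847046
[-0.88592897  0.59884467  0.13183882] [-4.93150541  3.49541611  2.04476682]
```

send_rows(rows=[[1.0, [0, -0.22, 0.05], 1], [1.0, [0, -0.22, 0], 1], [1.0, [0, -0.22, 0], 1], [1.0, [0, 0, 0], 0]])

```text
t: 23.85
tool_pos: [0.5135, -0.0495, 0.0644]
tool_rot: [3.127, 0.25, 0.001]
contact_force: [-2.8, -7.9, -2.4]
opening: 0.0137
grip_force: 108.6
```

```bash
python3 - <<'E'
from h import *
tgt(0,63.5);o=ctrl.get_obs();print(o["wrist_torque"],heading(o)[0].T@o["contact_force"])
E
```

```text
pos [513.5 -49.5  64.4] head 9.16 q [-0.24 -0.04  2.   -0.    1.18  1.17]
tool shift cm [0.09 0.93 0.09] turn -4.24 F [-2.8 -7.9 -2.4] op 0.013692322633121964 108.5951292514801
[-1.34050121  0.60427797  0.40383241] [-4.03287375  7.34443803  2.44561508]
```

send_rows(rows=[[1.0, [0, -0.15, 0], 0], [1.0, [0, -0.1, 0], 0], [1.0, [0, 0, 0], 0], [1.0, [0, 0, 0], 0]])

```text
t: 24.35
tool_pos: [0.5134, -0.0484, 0.0646]
tool_rot: [3.125, 0.249, 0.002]
contact_force: [-3.3, -13.0, -2.4]
opening: 0.0135
grip_force: 108.5
```

```bash
python3 - <<'E'
from h import *
tgt(0,63.5);o=ctrl.get_obs();print(o["wrist_torque"],heading(o)[0].T@o["contact_force"])
E
```

```text
pos [513.4 -48.4  64.6] head 9.11 q [-0.23 -0.04  2.   -0.01  1.18  1.18]
tool shift cm [0.09 1.03 0.12] turn -4.29 F [ -3.3 -13.   -2.4] op 0.013528575005477245 108.53141069412231
[-2.16548626  0.62086304  0.18080629] [-5.36323995 12.26884705  2.49759068]
```

send_rows(rows=[[1.0, [0, 0, 0], 0], [1.0, [0, 0, 0], 0], [1.0, [0, 0.25, 0], 0], [1.0, [0.02, 0.4, 0], -2], [1.0, [0.03, 0.55, 0], -2.5], [1.0, [0, 0, 0], 0]])

```text
t: 25.1
tool_pos: [0.5152, -0.0579, 0.064]
tool_rot: [3.119, 0.371, -0.001]
contact_force: [-5.8, -4.7, -1.8]
opening: 0.0138
grip_force: 108.6
```

```bash
python3 - <<'E'
from h import *
tgt(0,63.5);o=ctrl.get_obs();print(o["wrist_torque"],heading(o)[0].T@o["contact_force"])
E
```

```text
pos [515.2 -57.9  64. ] head 13.56 q [-0.25 -0.03  2.   -0.    1.18  1.08]
tool shift cm [0.05 0.07 0.05] turn 0.16 F [-5.8 -4.7 -1.8] op 0.013805970612999633 108.64782214164734
[-0.812416    0.70131941  0.04352315] [-6.70147337  3.1841968   1.79041107]
```

send_rows(rows=[[1.0, [-0.05, 0.44, 0], -2], [1.0, [-0.05, 0.33, 0], -1.5], [1.0, [0, 0, 0], 0]])

```text
t: 25.48
tool_pos: [0.5171, -0.0647, 0.0643]
tool_rot: [-3.107, -0.466, -0.004]
contact_force: [-0.7, -0.1, -3.5]
opening: 0.0141
grip_force: 108.5
```

```bash
python3 - <<'E'
from h import *
tgt(0,63.5);o=ctrl.get_obs();print(o["wrist_torque"],heading(o)[0].T@o["contact_force"])
E
```

```text
pos [517.1 -64.7  64.3] head 17.06 q [-0.27 -0.03  1.99  0.    1.18  1.  ]
tool shift cm [ 0.07 -0.63  0.08] turn 3.66 F [-0.7 -0.1 -3.5] op 0.014071560217393194 108.4978723526001
[-0.05390845  0.05251984 -0.06477712] [-0.72018196 -0.10804281  3.49919155]
```

send_rows(rows=[[1.0, [0, 0, -0.4], 0], [1.0, [0, 0, -0.8], 0], [1.0, [0, 0, -1], 0], [1.0, [0, 0, -2], 0], [1.0, [0, 0, -3], 0], [1.0, [0, 0, -3], 0], [1.0, [0, 0, -2], 0], [1.0, [-1, -2, 0], 0], [1.0, [-1.5, -4, 0], 5], [1.0, [-1.5, -4, 0], 5]])

```text
t: 26.72
tool_pos: [0.4505, 0.022, 0.1858]
tool_rot: [-3.135, -0.189, 0.001]
contact_force: [0.1, 0.5, -3.1]
opening: 0.0139
grip_force: 108.5
```

send_rows(rows=[[1.0, [-1, -4, 0], 5], [1.0, [0, -4, 0], 3.8], [1.0, [0, -4, 0], 0], [1.0, [0, -3, 0], 0], [1.0, [0, 0, 0], 0]])

```text
t: 27.35
tool_pos: [0.4367, 0.1712, 0.1858]
tool_rot: [-3.141, 0.041, 0.001]
contact_force: [-0.1, -0.3, -3.7]
opening: 0.014
grip_force: 108.7
```

```bash
python3 - <<'E'
from h import *
err(438.6,313.1,15,-1.8)
d=ctrl.get_image("top");np.savez("/tmp/top5.npz",**d);F=d["frame"]
A=cv2.resize(F[150:190,262:316],None,fx=10,fy=10,interpolation=cv2.INTER_CUBIC)
cv2.imwrite("pics/n5.png",np.clip(A[:,:,::-1]*1.5,0,255).astype(np.uint8))
lab=cv2.cvtColor(F,cv2.COLOR_RGB2LAB).astype(float);u,v=np.meshgrid(np.arange(560),np.arange(420))
w=np.where((u>275)&(u<303)&(v>157)&(v<183),np.clip(lab[...,1]-130,0,None),0);print(w.sum())
p=((u*w).sum()/w.sum(),(v*w).sum()/w.sum());a=ray(d,p,.067)[0]*1000-N;print(p,a,"theta",193.4-np.degrees(np.arctan2(a[1],a[0]))%360)
E
```

```text
pos [436.7 171.2 185.8] head -1.49 q [ 0.21 -0.3   2.01  0.    1.43  1.81]
tool shift cm [ -0.16 -14.19  17.08] turn 0.31 F [-0.1 -0.3 -3.7] op 0.014029170026548798 108.73507261276245
58.0
(np.float64(284.98275862068965), np.float64(164.01724137931035)) [14.50927131  5.48724965] theta 172.68392357421504
```

View pics/n5.png

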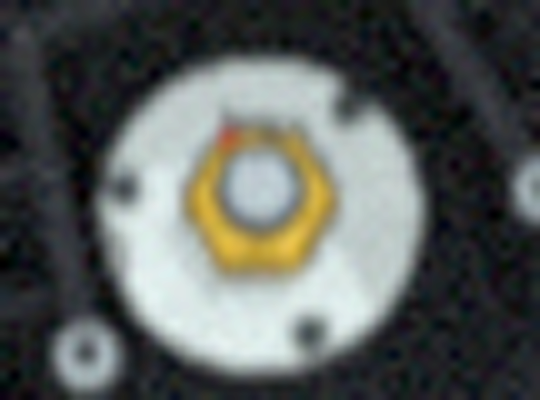

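The nut's red dot, at about (229,135) in the crop, now puts the nut at about 172.7° (3.01 rad), which is home. Next I lay the spanner back where it was.

send_rows(rows=[[1.0, [0, -3, 0], 0.3], [1.0, [0, -4, 0], 0], [1.0, [0, -4, 0], 0], [1.0, [0, -3.2, 0], 0], [1.0, [0, 0, 4], 0], [1.0, [0, 0, 4], 0], [1.0, [0, 0, 4], 0], [1.0, [0, 0, 2.5], 0], [1.0, [0, 0, 1], 0], [1.0, [0, 0, 0], 0]])

```text
t: 28.65
tool_pos: [0.4421, 0.3109, 0.0306]
tool_rot: [3.141, -0.056, -0.001]
contact_force: [-0.2, 0.9, -3.1]
opening: 0.014
grip_force: 108.9
```

```bash
python3 - <<'E'
from h import *
err(438.6,313.1,15,-1.8)
E
```

```text
pos [442.1 310.9  30.6] head -2.03 q [ 0.48  0.07  1.96 -0.    1.12  2.08]
tool shift cm [-0.36 -0.21  1.57] turn -0.23 F [-0.2  0.9 -3.1] op 0.013971090261544439 108.88506889343262
```

send_rows(rows=[[1.0, [-0.3, -0.2, 0.6], 0], [1.0, [0, 0, 0.4], 0], [1.0, [0, 0, 0.3], 0], [1.0, [0, 0, 0.15], 0], [1.0, [0, 0, 0.1], 0], [1.0, [0, 0, 0], 0], [1.0, [0, 0, 0], 0]])

```text
t: 29.52
tool_pos: [0.4392, 0.3137, 0.0154]
tool_rot: [-3.141, 0.054, -0.0]
contact_force: [0.4, -0.4, -3.2]
opening: 0.0141
grip_force: 108.9
```

send_rows(rows=[[1.0, [0, 0, 0.05], 0], [1.0, [0, 0, 0.05], 0], [1.0, [0, 0, 0.05], 0], [1.0, [0, 0, 0], 0]])

```text
t: 30.02
tool_pos: [0.4397, 0.314, 0.0148]
tool_rot: [-3.141, 0.054, -0.002]
contact_force: [-0.5, -0.6, 4.9]
opening: 0.0137
grip_force: 110.0
```

Supported by the mat. Now I release, opening modestly.

send_rows(rows=[[2.4, [0, 0, 0], 0], [3.5, [0, 0, 0], 0], [4.5, [0, 0, 0], 0], [4.5, [0, 0, 0], 0], [4.5, [0, 0, -0.5], 0], [4.5, [0, 0, -2], 0], [4.5, [0, 0, -4], 0], [4.5, [0, 0, -5], 0], [4.5, [0, 0, -5], 0], [4.5, [0, 0, 0], 0]])

```text
t: 31.28
tool_pos: [0.4421, 0.3152, 0.1853]
tool_rot: [-3.136, 0.054, -0.015]
contact_force: [-0.2, -0.2, -0.3]
opening: 0.045
grip_force: 0.0
```

send_rows(rows=[[4.5, [-1, 3, -1], 0], [4.5, [-1, 5, 0], 0], [4.5, [0, 5, 0], 0], [4.5, [0, 4, 0], 0], [4.5, [0, 0, 0], 0], [4.5, [0, 0, 0], 0]])

```text
t: 32.02
tool_pos: [0.413, 0.1446, 0.1883]
tool_rot: [-3.141, 0.055, 0.001]
contact_force: [-0.0, -0.3, -1.2]
opening: 0.0449
grip_force: 0.0
```

```bash
python3 - <<'E'
from h import *
d=ctrl.get_image("top");F=d["frame"]
A=cv2.resize(F[120:345,80:380],None,fx=2.6,fy=2.6,interpolation=cv2.INTER_CUBIC)
cv2.imwrite("pics/f.png",np.clip(A[:,:,::-1]*1.2,0,255).astype(np.uint8))
P=cloud(d);m=P[...,2];r=(P[...,0]>.35)&(P[...,0]<.52)&(abs(P[...,1]-.313)<.03)&(m>.02)&(m<.1)
print(r.sum(),P[r].mean(0),np.percentile(m[r],[50,95]))
E
```

```text
227 [0.39270939 0.31528808 0.03934501] [0.03957886 0.04384118]
```

View pics/f.png

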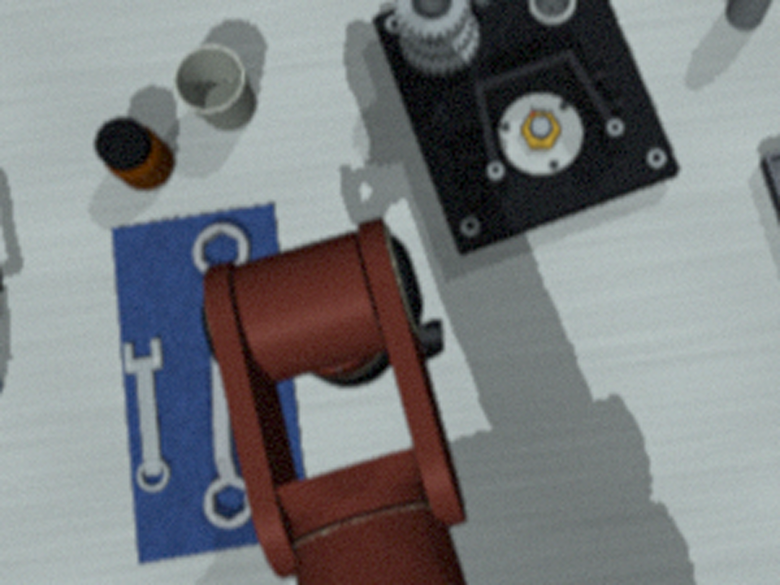

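The spanner lies flat on the mat, with its rings at (220,248) and (228,502). The bystanders are unmoved and the gripper is clear.

```bash
python3 -c "
from station import ctrl
print(ctrl.finish_job())"
```

```text
the job is handed in; nothing more can be done
None
```

The nut is home at about 3.0 rad, measured from its red dot, and was pulled tight at about 12 N. The spanner is back flat and released on its blue mat, and the job is handed in; no verdict was returned.

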